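# Gauge a hose fitting and present it over the crimp head

### The arm

A 6-joint arm with a two-finger parallel gripper is mounted at the origin on the work surface. World frame = base frame: x ahead of the robot, y to its left, z up, the work surface at z = 0. Lengths are in m, angles in rad, forces in N, time in s.
With the tool pointing down it reaches from about 0.25 to 0.725 m from the base axis. Payload 4 kg.
Tool frame: the origin (TCP) lies at the very end of the fingers, on their centre line; the grasp point (between the pads) lies 19 mm behind it; z points along the fingers, y is the line along which they close (so a half turn about z gives the same grasp; the last joint's range is limited). The gripper opens to 85 mm and grips with 20 to 120 N. Pads are 22 mm wide; open, the fingers measure 114 mm over their backs; the gripper's body (76 mm by 85 mm) begins 54 mm behind the grasp point. The pads swing forward as they close: fully open they stand 13 mm farther back than shut.
Start: joints at [-1.261, 0.241, 0.005, 1.335, 0, 1.571], TCP at [0.152, -0.476, 0.231] pointing down, gripper open.
Joint ranges: [-2.72, 2.72], [-1.05, 1.87], [-1.09, 1.28], [-1.99, 2.15], [-1.42, 1.44], [-3.14, 3.14]. Speed limits (rad/s): [2.79, 2.79, 3.14, 3.14, 3.14, 3.14].

### API

Orientations are given as a unit quaternion [w, x, y, z].
In Python, from cell import readout, vision, job gives the robot as it stands.
- The arm moves only by the shell command python3 -m crank 'ROWS' [FORCE]. ROWS is JSON, a list of rows, each an object with "delta_pos": the shift along the world's x, y, z normalised to -1 to 1, where 1 is 0.12 m, a list of three; "dr": the turn, a rotation vector about the world's x, y, z normalised to -1 to 1, where 1 is 45 degrees, a list of three; "hand": the finger opening in mm, from 0 to 85.4. In form: [{"delta_pos": [tx, ty, tz], "dr": [rx, ry, rz], "hand": hand}, ...]. A call has 1 to 10 rows; each row shifts and turns the commanded pose from where the row before left it; what a row does not reach is not made up. A row lasts 1/12 s, in which the tool goes at most 41.7 mm and 7.16 degrees, less where a joint would pass 70% of its speed; a pose out of reach is approached as far as the arm can. A call with a number of a shift or a turn outside -1 to 1 is refused whole. A call with a gripper value outside its range is refused whole. The fingers move at their own pace and stop on an object; FORCE is the grip in N (left out, the last holds). Time passes only in rows, so rows that do not move let the fingers close. It gives the time, the measured TCP pose, the force, the opening and the grip force at its end, in the units of the state.
- readout.get_obs(): the state, without advancing time (a new reading comes with each control period).
- vision.snapshot(name): name is "scene" or "top" or "wrist"; returns the picture (420x560x3 uint8, red, green, blue); there is no depth.
- vision.camera_model(name): a dict with "intrinsics" (3x3 intrinsics, pixels), "rvec" (rotation vector, rad) and "tvec" (3), from world to camera coordinates, as OpenCV has them. Camera axes: x right, y down, z forward; pixel columns grow to the right and rows downward; lengths in m; the calibration is good to about 2 mm. A picture is of the moment at which its call begins: read the wrist's pose just before it. camera_model takes no time and is no camera call; for the wrist camera it gives the pose at the moment of the call.
- job.sign_off(): hands the job in; it is judged then, once.
The state is a dict: "time_s": time; "joints": joint angles; "joint_vel": joint speeds; "joint_torque": joint torques, N m; "eef_pos": TCP position; "eef_rot": TCP orientation; "force": force on the tool from outside, world axes, zero at the start; "torque": the same for the moment, N m; "gripper_width": opening from 0.0 (shut) to 1.0 (fully open); "gripper_force": force on a finger pad.
Only numpy, scipy, OpenCV 4.12 (cv2) and the standard library are available. Lean on these libraries where they do the work, as an engineer would, in place of code of your own. Each camera call takes 0.05 s, during which the arm holds its last target. There are 200 camera calls.

### The job

Check the hose fitting in its gauge nest: swing the toggle clamp over by its ball handle until its rubber foot rests on the fitting by itself, with the fingers off the clamp, then swing the clamp fully back open. Then lift the fitting out, carry it over the die tray without disturbing the die sets, and finish while still holding it upright, still and centred about 15 mm above the mouth of the blue crimp head. The fitting must never touch the crimp head, and is not put down or let go.

Things in the scene. Friction and masses are not known exactly. Their poses are not given: they have to be found in the camera images.
- nest: Fixed aluminium plate 170 x 70 x 15 mm (own x -38 to +132), left or right of the tray, own +x roughly away from the robot. Origin: underside, on the nest axis. Round it a dark collar, 48 mm outside, 29 mm inside, top at z = 28 mm; the fitting stands in it at z = 15 mm with 1.5 mm play. A clamp post, 26 x 30 mm, 135 mm high, stands at own x = +90 mm.
- clamp (a joint): Clamp angle in rad: 0 = arm level, foot on the fitting; grows as the arm swings up and away to the open stop at 1.9 (fully open). Starts open. No spring: past its balance point (about 1.1) the arm's weight (0.3 kg, under 0.2 N m) carries it slowly to the open stop, before it down onto the fitting; near balance friction may hold it.
- clamp_hinge (a point): Fixed point on the clamp's hinge axis, at (90, 0, 120) mm in the frame of nest; the hinge axis is parallel to the nest's own y.
- clamp_ball (a point): Centre of the black ball (26 mm diameter) on the clamp's 9 mm handle rod, 105 mm from the hinge. At joint angle q it lies, in the nest's axes, at hinge + 105 mm * (-cos(q+0.873), 0, sin(q+0.873)): leaning over the nest when shut, away from it when open. Pinch it from above, fingers closing along the hinge axis; it turns between them along its arc.
- foot: Black rubber foot (16 mm diameter) under the end of the clamp arm, 90 mm from the hinge axis; it presses on the top of the fitting when the clamp is shut. Origin: centre of its lower face. The arm is a steel bar 12 mm wide and 14 mm thick, reaching 100 mm from the hinge.
- fitting: Loose plain steel hose fitting of about 0.2 kg, standing upright in the nest, 84 mm tall: from below a round ferrule 26 mm in diameter and 40 mm high, a dark hexagon about 34 mm over corners and 12 mm high, and a smooth round stem 22 mm in diameter and 32 mm high, by which it is gripped. Origin: centre of its underside; z up along its axis.
- crimp_head: Fixed crimp head on the work surface: blue block 150 x 150 x 70 mm with a dark steel ring (124 mm diameter) holding eight steel dies round a vertical bore of 48 mm diameter; the dies' tops, 110 mm above the work surface, are its highest part. Origin: centre of its underside. It stands on the other side of the tray from the nest.
- mouth (a point): Centre of the crimp head's mouth: on the bore's vertical axis, level with the tops of the dies, 110 mm above the work surface; z up.
- tray: Fixed black die tray between nest and crimp head, 270 mm along its x, 110 mm along its y, 70 mm high, flat top. Origin: centre of its underside; its x points roughly away from the robot.
- die0: Bystander: loose steel die set, a castellated ring 64 mm in diameter, 45 mm high, standing on the tray (top at 115 mm above the work surface). Origin: centre of its underside.
- die1: Bystander: second die set, like die0, the middle one in the row along the tray.
- die2: Bystander: third die set, like die0, at the far end of the tray.
Things that resemble listed ones, but are neither listed nor needed, are in the scene too. There is more than one size of the nest; the job needs the smaller.

How it is judged:
By the outcome, as a careful person would: the job done as asked, in the order asked, and still so for the second after the job is handed in, while the arm keeps its last pose, push and grip.
It also fails if it takes over 69 s, if anything falls off the work surface, if the arm or the gripper's body presses on something with over 40 N, if the wrist force passes 120 N, or if a joint passes its speed limit or range.

## Working session

There is one attempt and no reset: what is moved stays moved. The work goes in short steps, Python scripts to look and compute and a shell command to move; the robot and the scene stay as the last step left them, time stands still between calls to the robot, and variables do not carry over. Pictures are saved under pics/ and viewed, at most 10 in all, crops included, and the job is handed in when it is done.

```bash
ls; mkdir -p pics; python3 - <<'E'
from cell import readout,vision
import cv2,numpy as np
for n in("scene","top"):
    cv2.imwrite(f"pics/{n}0.png",cv2.cvtColor(vision.snapshot(n),cv2.COLOR_RGB2BGR))
    m=vision.camera_model(n);R=cv2.Rodrigues(np.array(m['rvec'],float))[0];print(n,np.array(m['intrinsics']).tolist(),(-R.T@np.array(m['tvec']).ravel()).round(3),R.round(2).tolist())
print(readout.get_obs())
E
```

```text
pics
scene [[471.2501715700541, 0.0, 280.2066164307645], [0.0, 471.2501715700541, 209.47035532220508], [0.0, 0.0, 1.0]] [ 0.924 -0.399  0.759] [[0.61, 0.8, 0.02], [0.54, -0.39, -0.74], [-0.58, 0.46, -0.67]]
top [[430.9601269411825, 0.0, 282.67702996642254], [0.0, 430.9601269411825, 210.05850582002304], [0.0, 0.0, 1.0]] [0.262 0.011 1.186] [[0.0, -1.0, -0.02], [-0.99, -0.0, -0.13], [0.13, 0.02, -0.99]]
{'time_s': 0.1, 'joints': array([-1.26103580e+00,  2.41352821e-01,  3.88588103e-03,  1.33520398e+00,
        1.55410731e-06,  1.57079969e+00]), 'joint_vel': array([-0.00075944, -0.00297404,  0.0029941 ,  0.00053433, -0.00055454,
       -0.00133881]), 'joint_torque': array([-1.51537497e-03, -3.73137403e+01,  2.53010112e+01,  1.08386434e-02,
       -1.68885090e-04, -7.12152257e-07]), 'eef_pos': array([ 0.15224676, -0.47567521,  0.23050467]), 'eef_rot': array([-9.26196979e-04,  9.88029834e-01,  1.54260069e-01, -1.43822892e-04]), 'force': array([ 0.29824665,  1.11716156, -0.10147175]), 'torque': array([ 0.00649913, -0.00692103, -0.00989229]), 'gripper_force': 0.0, 'gripper_width': 1.001537508094449}
```

View pics/scene0.png

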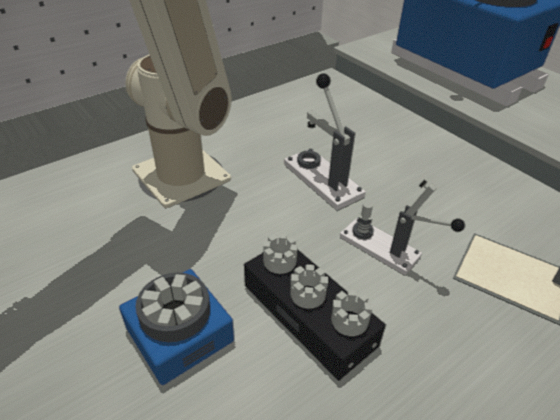

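View pics/top0.png

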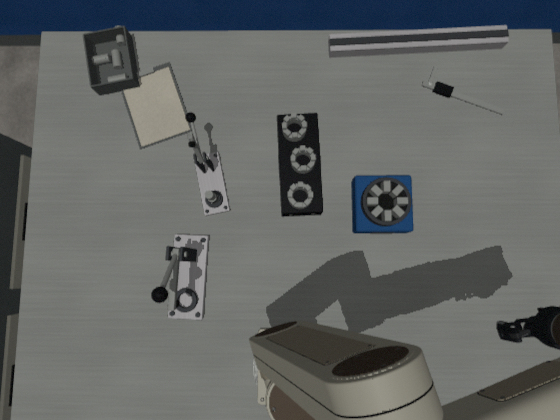

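The small plate with the fitting (top 214,198; scene 365,230) and the larger empty plate (top 187,298; scene 310,160) could both be the nest. The first fits: it's smaller, it holds the fitting and its clamp is open. I'll confirm that in an enlarged crop.

```bash
python3 - <<'E'
import cv2,numpy as np
t=cv2.imread('pics/top0.png')[105:225,175:245];s=cv2.imread('pics/scene0.png')[175:275,335:425]
a=cv2.resize(t,None,fx=5,fy=5,interpolation=cv2.INTER_CUBIC)
b=cv2.resize(s,None,fx=5,fy=5,interpolation=cv2.INTER_CUBIC)
o=np.zeros((600,800,3),np.uint8);o[:600,:350]=a;o[:500,350:]=b
cv2.imwrite('pics/crop1.png',o)
t=cv2.imread('pics/top0.png')[105:240,270:420];cv2.imwrite('pics/crop2.png',cv2.resize(t,None,fx=4.4,fy=4.4,interpolation=cv2.INTER_CUBIC))
E
```

```text
(no output)
```

View pics/crop1.png

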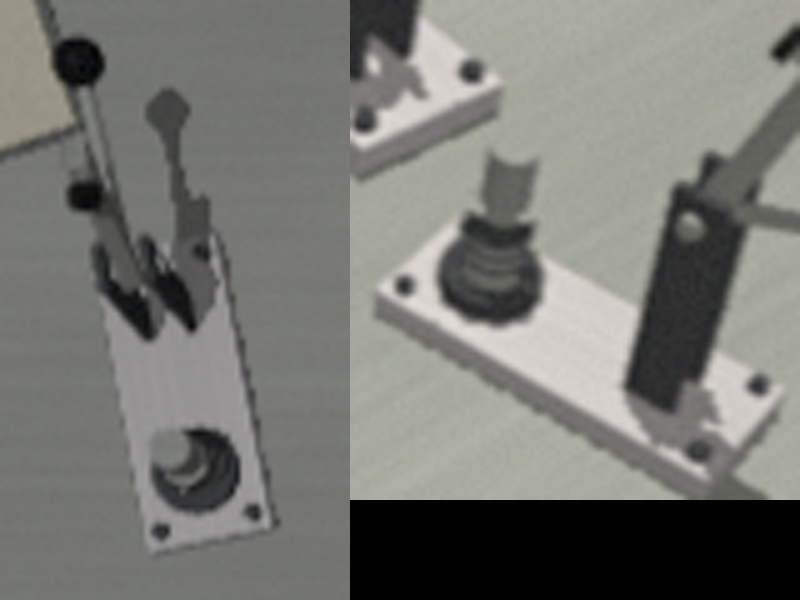

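View pics/crop2.png

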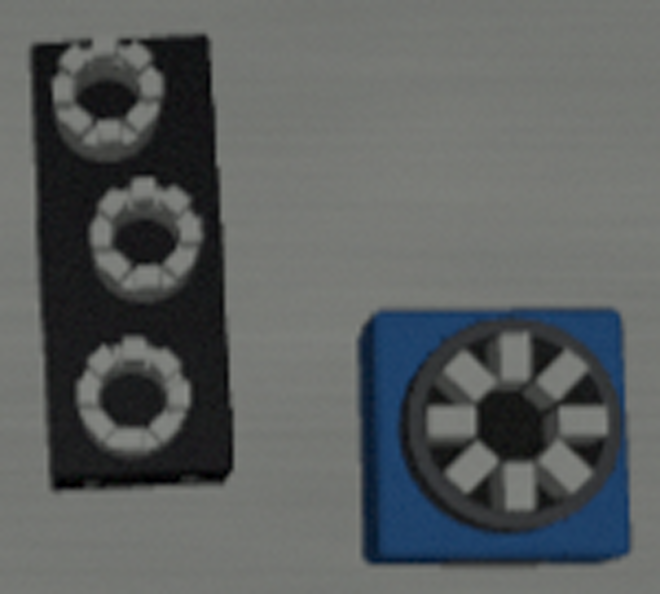

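The crop confirms it: the fitting's plate in the top crop spans (152,553), (277,527) and (217,232), with the clamp open and the ball at (78,62). The mouth is at (514,424) in the crimp crop. Next I'll fit the poses.

```bash
cat > h.py <<'E'
import numpy as np,cv2
from cell import readout,vision
from scipy.optimize import least_squares
def proj(n,P,m=None):
    m=m or vision.camera_model(n)
    return cv2.projectPoints(np.array(P,float).reshape(-1,3),np.array(m['rvec'],float),np.array(m['tvec'],float),np.array(m['intrinsics']),None)[0].reshape(-1,2)
def nest2w(p,P):
    c,s=np.cos(p[2]),np.sin(p[2]);P=np.array(P,float).reshape(-1,3)
    return np.c_[p[0]+c*P[:,0]-s*P[:,1],p[1]+s*P[:,0]+c*P[:,1],P[:,2]]
def onplane(n,uv,z):
    m=vision.camera_model(n);R=cv2.Rodrigues(np.array(m['rvec'],float))[0];C=-R.T@np.array(m['tvec'],float).ravel()
    d=R.T@np.linalg.solve(np.array(m['intrinsics']),[uv[0],uv[1],1]);return C+d*(z-C[2])/d[2]
def ball(q):
    a=q+.873;return [.09-.105*np.cos(a),0,.12+.105*np.sin(a)]
E
cat > m.py <<'E'
from h import *
T=lambda X,Y:(175+(X+.5)/5-.5,105+(Y+.5)/5-.5)
S=lambda X,Y:(335+(X-350+.5)/5-.5,175+(Y+.5)/5-.5)
C=lambda X,Y:(270+(X+.5)/4.4-.5,105+(Y+.5)/4.4-.5)
obs=[('top',T(152,550),(-.038,.035,.015)),('top',T(275,524),(-.038,-.035,.015)),('top',T(217,234),(.132,-.035,.015)),
('top',T(197,470),(0,0,.028)),('top',T(172,446),(0,0,.099)),('top',T(78,62),ball(1.9)),
('scene',S(376,292),(-.038,-.035,.015)),('scene',S(785,388),(.132,.035,.015)),('scene',S(714,477),(.132,-.035,.015)),('scene',S(513,150),(0,0,.099)),('scene',(458,225),ball(1.9))]
# lateral signs resolved by residuals
f=lambda p:np.concatenate([proj(n,nest2w(p,P))[0]-uv for n,uv,P in obs])
r=least_squares(f,[.3,.15,0.],loss='soft_l1');print(r.x,f(r.x).reshape(-1,2).round(1).tolist())
p=r.x;print('fit',nest2w(p,(0,0,.015)),'ball open',nest2w(p,ball(1.9)),'shut',nest2w(p,ball(0)))
m=onplane('top',C(514,424),.110);print('mouth',m,'in scene',proj('scene',m))
for d in((107,98),(147,236),(133,396)):print('die top',onplane('top',C(*d),.115))
for d in((32,42),(208,36),(231,470),(52,482)):print('tray',onplane('top',C(*d),.07))
E
python3 m.py
```

```text
[0.44390353 0.21813504 0.22199865] [[-0.3, 0.2], [0.1, -0.2], [-0.6, -1.0], [-0.3, -0.7], [-0.2, -0.2], [-0.5, -0.2], [-0.9, -0.1], [0.4, -0.0], [-1.1, 0.8], [-0.2, -0.1], [-0.5, -0.3]]
fit [[0.44390353 0.21813504 0.015     ]] ball open [[0.62723888 0.2595173  0.15783181]] shut [[0.46588481 0.22309663 0.2004573 ]]
mouth [ 0.42356243 -0.23228152  0.11      ] in scene [[171.62004188 295.76765482]]
die top [6.15003781e-01 2.82657257e-04 1.15000000e-01]
die top [ 0.53249064 -0.02281722  0.115     ]
die top [ 0.43881299 -0.01455102  0.115     ]
tray [0.66531523 0.04562303 0.07      ]
tray [ 0.66885401 -0.06182155  0.07      ]
tray [ 0.40189079 -0.0735748   0.07      ]
tray [0.39459261 0.03244032 0.07      ]
```

```bash
R='x'
python3 -m crank '[{"delta_pos":[0.13,0.2,0.04],"dr":[0,0,-0.0112],"hand":85},{"delta_pos":[0.13,0.2,0.04],"dr":[0,0,-0.0112],"hand":85},{"delta_pos":[0.13,0.2,0.04],"dr":[0,0,-0.0112],"hand":85},{"delta_pos":[0.13,0.2,0.04],"dr":[0,0,-0.0112],"hand":85},{"delta_pos":[0.13,0.2,0.04],"dr":[0,0,-0.0112],"hand":85},{"delta_pos":[0.13,0.2,0.04],"dr":[0,0,-0.0112],"hand":85},{"delta_pos":[0.13,0.2,0.04],"dr":[0,0,-0.0112],"hand":85},{"delta_pos":[0.13,0.2,0.04],"dr":[0,0,-0.0112],"hand":85},{"delta_pos":[0.13,0.2,0.04],"dr":[0,0,-0.0112],"hand":85},{"delta_pos":[0.13,0.2,0.04],"dr":[0,0,-0.0112],"hand":85}]' 20
python3 -m crank '[{"delta_pos":[0.13,0.2,0],"dr":[0,0,0],"hand":85},{"delta_pos":[0.13,0.2,0],"dr":[0,0,0],"hand":85},{"delta_pos":[0.13,0.2,0],"dr":[0,0,0],"hand":85},{"delta_pos":[0.13,0.2,0],"dr":[0,0,0],"hand":85},{"delta_pos":[0.13,0.2,0],"dr":[0,0,0],"hand":85},{"delta_pos":[0.13,0.2,0],"dr":[0,0,0],"hand":85},{"delta_pos":[0.13,0.2,0],"dr":[0,0,0],"hand":85},{"delta_pos":[0.13,0.2,0],"dr":[0,0,0],"hand":85},{"delta_pos":[0.13,0.2,0],"dr":[0,0,0],"hand":85},{"delta_pos":[0.13,0.2,0],"dr":[0,0,0],"hand":85}]'
python3 -m crank '[{"delta_pos":[0.13,0.2,0],"dr":[0,0,0],"hand":85},{"delta_pos":[0.13,0.2,0],"dr":[0,0,0],"hand":85},{"delta_pos":[0.13,0.2,0],"dr":[0,0,0],"hand":85},{"delta_pos":[0.13,0.2,0],"dr":[0,0,0],"hand":85},{"delta_pos":[0.13,0.2,0],"dr":[0,0,0],"hand":85},{"delta_pos":[0.13,0.2,0],"dr":[0,0,0],"hand":85},{"delta_pos":[0.1,0.2,0],"dr":[0,0,0],"hand":85},{"delta_pos":[0.1,0.2,0],"dr":[0,0,0],"hand":85},{"delta_pos":[0.1,0.2,0],"dr":[0,0,0],"hand":85},{"delta_pos":[0,0,0],"dr":[0,0,0],"hand":85}]'
cat > w.py <<'E'
from h import *
import sys
o=readout.get_obs();m=vision.camera_model('wrist');im=vision.snapshot('wrist')
print(o['time_s'],o['eef_pos'],o['eef_rot'],m)
im=cv2.cvtColor(im,cv2.COLOR_RGB2BGR);cv2.imwrite('pics/%s.png'%sys.argv[1],im)
np.savez('pics/%s.npz'%sys.argv[1],**{k:np.array(v) for k,v in m.items()})
E
python3 w.py w1
```

```text
time_s: 0.93
eef_pos: [0.3087, -0.2348, 0.2793]
eef_rot: [-0.0, 0.994, 0.11, -0.0]
force: [0.3, -0.9, 0.1]
gripper_width: 0.994
gripper_force: 0.0
time_s: 1.77
eef_pos: [0.4647, 0.0052, 0.2789]
eef_rot: [0.0, 0.994, 0.111, -0.0]
force: [1.0, -1.5, 0.6]
gripper_width: 0.997
gripper_force: 0.0
time_s: 2.6
eef_pos: [0.6048, 0.187, 0.2769]
eef_rot: [-0.015, 0.99, 0.143, -0.003]
force: [-0.7, -0.6, -0.5]
gripper_width: 0.999
gripper_force: 0.0
2.6 [0.60481232 0.18704658 0.27686089] [-0.01489244  0.98965249  0.1426774  -0.00305504] {'intrinsics': array([[341.44741284,   0.        , 273.92222589],
       [  0.        , 341.44741284, 206.62787267],
       [  0.        ,   0.        ,   1.        ]]), 'rvec': array([-2.33675912,  1.74037524,  0.29127547]), 'tvec': array([0.0172472 , 0.55561429, 0.60399478])}
```

View pics/w1.png

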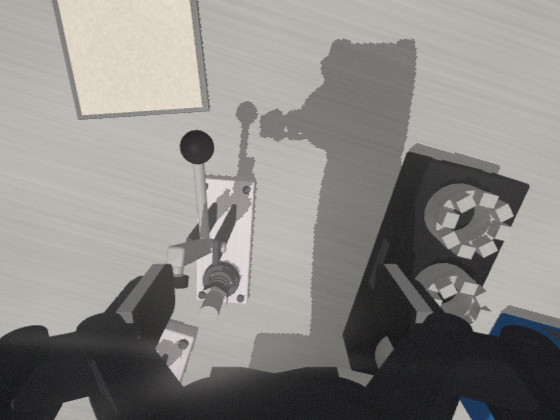

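The wrist view shows the ball at (197,147), the fitting at (215,290) and the dies on the right. The arm ran out of reach at this height, so I'll check the prediction and go lower.

```bash
cat > g.py <<'E'
from h import *
from scipy.spatial.transform import Rotation as Ro
import sys
# usage: g.py x y z yaw -> delta units to reach
o=readout.get_obs();x,y,z,yaw=map(float,sys.argv[1:5])
q=np.array(o['eef_rot']);c=Ro.from_quat(q[[1,2,3,0]]);t=Ro.from_quat([np.cos(yaw/2),np.sin(yaw/2),0,0])
print('t',o['time_s'],'joints',o['joints'].round(2),'dpos units',((np.array([x,y,z])-o['eef_pos'])/.12).round(3),'dr units',((t*c.inv()).as_rotvec()/(np.pi/4)).round(3))
E
python3 - <<'E'
from h import *
m={k:v for k,v in np.load('pics/w1.npz').items()}
p=[.4439,.2181,.2220]
print(proj('w',nest2w(p,[ball(1.9),ball(1.8),(0,0,.099),(.132,-.035,.015),(-.038,-.035,.015),(0,0,.028)]),m))
E
python3 g.py .62 .2 .2 .222
```

```text
[[196.15815613 145.80953236]
 [192.9539327  153.07257868]
 [209.87772854 313.16463666]
 [254.25369474 180.61688036]
 [248.32400861 303.1157888 ]
 [221.48110524 280.96444127]]
t 2.65 joints [0.28 0.51 0.52 1.58 0.03 3.14] dpos units [ 0.135  0.119 -0.643] dr units [-0.035 -0.013 -0.081]
```

Joint 6 was at its limit (3.14), so I'll turn the tool half a turn to the equivalent grasp while moving over the ball.

```bash
python3 -m crank '[{"delta_pos":[0,0,0],"dr":[-0.035,-0.013,0.151],"hand":85},{"delta_pos":[0,0,0],"dr":[0,0,0.151],"hand":85},{"delta_pos":[0,0,0],"dr":[0,0,0.151],"hand":85},{"delta_pos":[0.008,0.025,0],"dr":[0,0,0.151],"hand":85},{"delta_pos":[0.008,0.025,0],"dr":[0,0,0.151],"hand":85},{"delta_pos":[0.008,0.025,0],"dr":[0,0,0.151],"hand":85},{"delta_pos":[0.008,0.025,0],"dr":[0,0,0.151],"hand":85},{"delta_pos":[0.008,0.025,0],"dr":[0,0,0.151],"hand":85},{"delta_pos":[0.008,0.025,0],"dr":[0,0,0.151],"hand":85},{"delta_pos":[0.008,0.025,0],"dr":[0,0,0.151],"hand":85}]'
python3 -m crank '[{"delta_pos":[0.008,0.025,0],"dr":[0,0,0.151],"hand":85},{"delta_pos":[0.008,0.025,0],"dr":[0,0,0.151],"hand":85},{"delta_pos":[0.008,0.025,0],"dr":[0,0,0.151],"hand":85},{"delta_pos":[0.008,0.025,0],"dr":[0,0,0.151],"hand":85},{"delta_pos":[0.008,0.025,0],"dr":[0,0,0.151],"hand":85},{"delta_pos":[0.008,0.025,0],"dr":[0,0,0.151],"hand":85},{"delta_pos":[0.008,0.025,0],"dr":[0,0,0.151],"hand":85},{"delta_pos":[0.008,0.025,0],"dr":[0,0,0.151],"hand":85},{"delta_pos":[0.008,0.025,0],"dr":[0,0,0.151],"hand":85},{"delta_pos":[0.008,0.025,0],"dr":[0,0,0.151],"hand":85}]'
python3 -m crank '[{"delta_pos":[0.008,0.025,0],"dr":[0,0,0.151],"hand":85},{"delta_pos":[0.008,0.025,0],"dr":[0,0,0.151],"hand":85},{"delta_pos":[0.008,0.025,0],"dr":[0,0,0.151],"hand":85},{"delta_pos":[0.008,0.025,0],"dr":[0,0,0.151],"hand":85},{"delta_pos":[0.008,0.025,0],"dr":[0,0,0.151],"hand":85},{"delta_pos":[0.008,0.025,0],"dr":[0,0,0.151],"hand":85},{"delta_pos":[0,0,0],"dr":[0,0,0],"hand":85}]'
python3 g.py .627 .2595 .139 3.3636
```

```text
time_s: 3.48
eef_pos: [0.6094, 0.2048, 0.2793]
eef_rot: [-0.0, 0.74, 0.672, -0.0]
force: [-0.6, 0.5, 0.8]
gripper_width: 0.998
gripper_force: 0.0
time_s: 4.32
eef_pos: [0.6191, 0.2348, 0.2793]
eef_rot: [-0.0, 0.238, 0.971, -0.0]
force: [-0.3, 0.5, -0.4]
gripper_width: 0.998
gripper_force: 0.0
time_s: 4.9
eef_pos: [0.6249, 0.2532, 0.2791]
eef_rot: [-0.001, -0.113, 0.994, -0.0]
force: [-0.4, -0.2, 0.4]
gripper_width: 0.993
gripper_force: 0.0
t 4.9 joints [ 0.38  0.62  0.7   1.66 -0.    0.16] dpos units [ 0.017  0.052 -1.167] dr units [ 0.001 -0.001 -0.007]
```

```bash
python3 -m crank '[{"delta_pos":[0.017,0.052,-0.12],"dr":[0,0,-0.007],"hand":85},{"delta_pos":[0,0,-0.15],"dr":[0,0,0],"hand":85},{"delta_pos":[0,0,-0.15],"dr":[0,0,0],"hand":85},{"delta_pos":[0,0,-0.15],"dr":[0,0,0],"hand":85},{"delta_pos":[0,0,-0.15],"dr":[0,0,0],"hand":85},{"delta_pos":[0,0,-0.15],"dr":[0,0,0],"hand":85},{"delta_pos":[0,0,-0.15],"dr":[0,0,0],"hand":85},{"delta_pos":[0,0,-0.15],"dr":[0,0,0],"hand":85},{"delta_pos":[0,0,0],"dr":[0,0,0],"hand":60},{"delta_pos":[0,0,0],"dr":[0,0,0],"hand":40}]' 20
python3 -m crank '[{"delta_pos":[0,0,0],"dr":[0,0,0],"hand":30},{"delta_pos":[0,0,0],"dr":[0,0,0],"hand":15},{"delta_pos":[0,0,0],"dr":[0,0,0],"hand":15},{"delta_pos":[0,0,0],"dr":[0,0,0],"hand":15},{"delta_pos":[0,0,0],"dr":[0,0,0],"hand":15},{"delta_pos":[0,0,0],"dr":[0,0,0],"hand":15}]' 25
python3 - <<'E'
from h import *
p=[.4439,.2181,.2220]
qs=np.linspace(1.9,.04,21);B=nest2w(p,[ball(q) for q in qs]);print((np.diff(B,axis=0)/.12).round(3).tolist());print(B[-1])
E
```

```text
time_s: 5.73
eef_pos: [0.6263, 0.2588, 0.1379]
eef_rot: [-0.002, -0.109, 0.994, -0.001]
force: [-0.3, 1.1, -0.4]
gripper_width: 0.741
gripper_force: 0.0
time_s: 6.23
eef_pos: [0.6286, 0.2593, 0.1409]
eef_rot: [0.002, -0.109, 0.994, -0.0]
force: [0.3, -2.9, 6.4]
gripper_width: 0.283
gripper_force: 24.5
[[-0.032, -0.007, 0.074], [-0.039, -0.009, 0.071], [-0.045, -0.01, 0.067], [-0.051, -0.011, 0.063], [-0.056, -0.013, 0.057], [-0.061, -0.014, 0.052], [-0.066, -0.015, 0.046], [-0.069, -0.016, 0.039], [-0.073, -0.016, 0.033], [-0.075, -0.017, 0.025], [-0.077, -0.017, 0.018], [-0.079, -0.018, 0.011], [-0.079, -0.018, 0.003], [-0.079, -0.018, -0.004], [-0.079, -0.018, -0.012], [-0.077, -0.017, -0.019], [-0.075, -0.017, -0.027], [-0.072, -0.016, -0.034], [-0.069, -0.016, -0.04], [-0.065, -0.015, -0.047]]
[0.46907238 0.22378192 0.20309085]
```

```bash
python3 -m crank '[{"delta_pos":[-0.032,-0.007,0.074],"dr":[0,0,0],"hand":15},{"delta_pos":[-0.039,-0.009,0.071],"dr":[0,0,0],"hand":15},{"delta_pos":[-0.045,-0.01,0.067],"dr":[0,0,0],"hand":15},{"delta_pos":[-0.051,-0.011,0.063],"dr":[0,0,0],"hand":15},{"delta_pos":[-0.056,-0.013,0.057],"dr":[0,0,0],"hand":15},{"delta_pos":[-0.061,-0.014,0.052],"dr":[0,0,0],"hand":15},{"delta_pos":[-0.066,-0.015,0.046],"dr":[0,0,0],"hand":15},{"delta_pos":[-0.069,-0.016,0.039],"dr":[0,0,0],"hand":15},{"delta_pos":[-0.073,-0.016,0.033],"dr":[0,0,0],"hand":15},{"delta_pos":[-0.075,-0.017,0.025],"dr":[0,0,0],"hand":15}]'
```

```text
time_s: 7.07
eef_pos: [0.5585, 0.2444, 0.203]
eef_rot: [0.0, -0.11, 0.994, 0.0]
force: [2.6, -1.7, 0.0]
gripper_width: 0.287
gripper_force: 24.9
```

```bash
python3 -m crank '[{"delta_pos":[-0.077,-0.017,0.018],"dr":[0,0,0],"hand":15},{"delta_pos":[-0.079,-0.018,0.011],"dr":[0,0,0],"hand":15},{"delta_pos":[-0.079,-0.018,0.003],"dr":[0,0,0],"hand":15},{"delta_pos":[-0.079,-0.018,-0.004],"dr":[0,0,0],"hand":15},{"delta_pos":[-0.079,-0.018,-0.012],"dr":[0,0,0],"hand":15},{"delta_pos":[-0.077,-0.017,-0.019],"dr":[0,0,0],"hand":15},{"delta_pos":[-0.075,-0.017,-0.027],"dr":[0,0,0],"hand":15},{"delta_pos":[-0.072,-0.016,-0.034],"dr":[0,0,0],"hand":15},{"delta_pos":[-0.069,-0.016,-0.04],"dr":[0,0,0],"hand":15},{"delta_pos":[-0.065,-0.015,-0.047],"dr":[0,0,0],"hand":15}]'
python3 -m crank '[{"delta_pos":[0,0,0],"dr":[0,0,0],"hand":15},{"delta_pos":[0,0,0],"dr":[0,0,0],"hand":15}]'
```

```text
time_s: 7.9
eef_pos: [0.467, 0.2249, 0.1851]
eef_rot: [-0.001, -0.111, 0.994, 0.001]
force: [-1.8, 0.8, 4.6]
gripper_width: 0.285
gripper_force: 27.1
time_s: 8.07
eef_pos: [0.4659, 0.2246, 0.1843]
eef_rot: [-0.003, -0.111, 0.994, 0.001]
force: [-6.6, 1.3, 6.7]
gripper_width: 0.285
gripper_force: 27.1
```

```bash
python3 -m crank '[{"delta_pos":[0,0,0],"dr":[0,0,0],"hand":40},{"delta_pos":[0,0,0],"dr":[0,0,0],"hand":60},{"delta_pos":[0,0,0],"dr":[0,0,0],"hand":60},{"delta_pos":[0,0,0],"dr":[0,0,0],"hand":60},{"delta_pos":[0,0,0.1],"dr":[0,0,0],"hand":60},{"delta_pos":[0,0,0.15],"dr":[0,0,0],"hand":60},{"delta_pos":[0,0,0.15],"dr":[0,0,0],"hand":60},{"delta_pos":[0,0,0],"dr":[0,0,0],"hand":60},{"delta_pos":[0,0,0],"dr":[0,0,0],"hand":60},{"delta_pos":[0,0,0],"dr":[0,0,0],"hand":60}]'
python3 -m crank '[{"delta_pos":[0,0,0],"dr":[0,0,0],"hand":60},{"delta_pos":[0,0,0],"dr":[0,0,0],"hand":60},{"delta_pos":[0,0,0],"dr":[0,0,0],"hand":60},{"delta_pos":[0,0,0],"dr":[0,0,0],"hand":60},{"delta_pos":[0,0,0],"dr":[0,0,0],"hand":60},{"delta_pos":[0,0,0],"dr":[0,0,0],"hand":60}]'
python3 - <<'E'
from h import *
p=[.4439,.2181,.2220]
s=cv2.cvtColor(vision.snapshot('scene'),cv2.COLOR_RGB2BGR)
P=nest2w(p,[ball(0),ball(.15),(0,0,.099),(.09,0,.12)]);print(proj('scene',P))
cv2.imwrite('pics/shut.png',cv2.resize(s[130:280,320:470],None,fx=4,fy=4,interpolation=cv2.INTER_CUBIC))
E
python3 g.py .4659 .2231 .1836 3.3636
```

```text
time_s: 8.9
eef_pos: [0.4691, 0.2239, 0.2312]
eef_rot: [-0.001, -0.11, 0.994, -0.0]
force: [-0.4, 0.2, -0.9]
gripper_width: 0.702
gripper_force: 0.0
time_s: 9.4
eef_pos: [0.4692, 0.224, 0.2319]
eef_rot: [-0.0, -0.11, 0.994, -0.0]
force: [-0.9, -0.5, -0.3]
gripper_width: 0.705
gripper_force: 0.0
[[384.20162604 170.77223154]
 [390.71703438 169.64866405]
 [367.00899628 204.48213342]
 [406.5656072  216.13444792]]
t 9.45 joints [0.45 0.28 0.06 1.35 0.   0.23] dpos units [-0.028 -0.008 -0.403] dr units [ 0.    -0.     0.002]
```

View pics/shut.png

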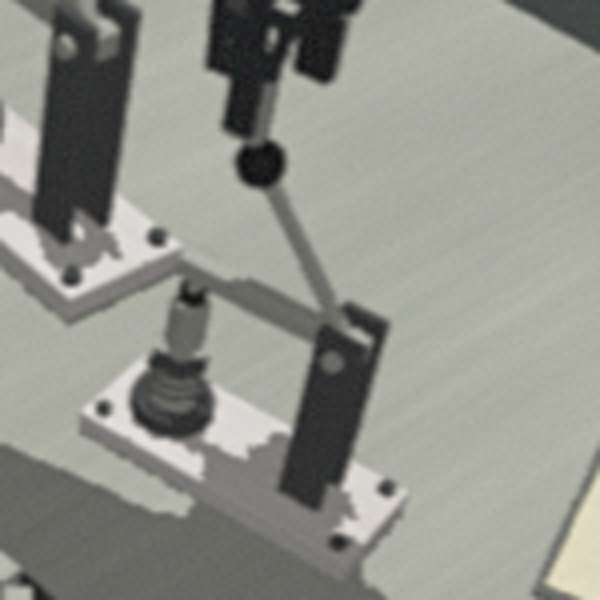

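The picture shows the clamp shut: the foot is on the stem (190,295), the ball is free at (261,163), matching q≈0, and the fingers are clear above it. Now I'll regrip and swing it open.

```bash
python3 -m crank '[{"delta_pos":[-0.02,-0.005,-0.1],"dr":[0,0,0],"hand":60},{"delta_pos":[0,0,-0.15],"dr":[0,0,0],"hand":60},{"delta_pos":[0,0,-0.15],"dr":[0,0,0],"hand":60},{"delta_pos":[0,0,0],"dr":[0,0,0],"hand":40},{"delta_pos":[0,0,0],"dr":[0,0,0],"hand":30},{"delta_pos":[0,0,0],"dr":[0,0,0],"hand":15},{"delta_pos":[0,0,0],"dr":[0,0,0],"hand":15},{"delta_pos":[0,0,0],"dr":[0,0,0],"hand":15},{"delta_pos":[0,0,0],"dr":[0,0,0],"hand":15}]' 25
python3 - <<'E'
from h import *
p=[.4439,.2181,.2220]
qs=np.linspace(0,1.89,21);B=nest2w(p,[ball(q) for q in qs]);print((np.diff(B,axis=0)/.12).round(3).tolist());print(B[-1])
E
```

```text
time_s: 10.2
eef_pos: [0.467, 0.2249, 0.1851]
eef_rot: [0.0, -0.11, 0.994, 0.001]
force: [-1.4, 4.7, -1.4]
gripper_width: 0.288
gripper_force: 24.7
[[0.064, 0.014, 0.05], [0.068, 0.015, 0.044], [0.072, 0.016, 0.037], [0.075, 0.017, 0.03], [0.078, 0.018, 0.022], [0.079, 0.018, 0.015], [0.08, 0.018, 0.007], [0.081, 0.018, -0.001], [0.08, 0.018, -0.009], [0.079, 0.018, -0.016], [0.077, 0.017, -0.024], [0.075, 0.017, -0.031], [0.071, 0.016, -0.038], [0.068, 0.015, -0.045], [0.063, 0.014, -0.051], [0.058, 0.013, -0.057], [0.053, 0.012, -0.063], [0.047, 0.01, -0.068], [0.04, 0.009, -0.072], [0.033, 0.008, -0.075]]
[0.62686149 0.25939814 0.15880938]
```

```bash
python3 -m crank '[{"delta_pos":[0.064,0.014,0.05],"dr":[0,0,0],"hand":15},{"delta_pos":[0.068,0.015,0.044],"dr":[0,0,0],"hand":15},{"delta_pos":[0.072,0.016,0.037],"dr":[0,0,0],"hand":15},{"delta_pos":[0.075,0.017,0.03],"dr":[0,0,0],"hand":15},{"delta_pos":[0.078,0.018,0.022],"dr":[0,0,0],"hand":15},{"delta_pos":[0.079,0.018,0.015],"dr":[0,0,0],"hand":15},{"delta_pos":[0.08,0.018,0.007],"dr":[0,0,0],"hand":15},{"delta_pos":[0.081,0.018,-0.001],"dr":[0,0,0],"hand":15},{"delta_pos":[0.08,0.018,-0.009],"dr":[0,0,0],"hand":15},{"delta_pos":[0.079,0.018,-0.016],"dr":[0,0,0],"hand":15}]'
python3 -m crank '[{"delta_pos":[0.077,0.017,-0.024],"dr":[0,0,0],"hand":15},{"delta_pos":[0.075,0.017,-0.031],"dr":[0,0,0],"hand":15},{"delta_pos":[0.071,0.016,-0.038],"dr":[0,0,0],"hand":15},{"delta_pos":[0.068,0.015,-0.045],"dr":[0,0,0],"hand":15},{"delta_pos":[0.063,0.014,-0.051],"dr":[0,0,0],"hand":15},{"delta_pos":[0.058,0.013,-0.057],"dr":[0,0,0],"hand":15},{"delta_pos":[0.053,0.012,-0.063],"dr":[0,0,0],"hand":15},{"delta_pos":[0.047,0.01,-0.068],"dr":[0,0,0],"hand":15},{"delta_pos":[0.04,0.009,-0.072],"dr":[0,0,0],"hand":15},{"delta_pos":[0.033,0.008,-0.075],"dr":[0,0,0],"hand":15}]'
python3 -m crank '[{"delta_pos":[0,0,0],"dr":[0,0,0],"hand":15},{"delta_pos":[0,0,0],"dr":[0,0,0],"hand":15}]'
```

```text
time_s: 11.03
eef_pos: [0.5577, 0.2442, 0.2069]
eef_rot: [0.0, -0.11, 0.994, 0.0]
force: [-3.0, 1.4, 1.7]
gripper_width: 0.283
gripper_force: 26.2
time_s: 11.87
eef_pos: [0.6337, 0.2604, 0.1455]
eef_rot: [0.006, -0.109, 0.994, 0.001]
force: [8.3, 2.1, 5.9]
gripper_width: 0.274
gripper_force: 24.6
time_s: 12.03
eef_pos: [0.6339, 0.2605, 0.1449]
eef_rot: [0.006, -0.109, 0.994, 0.001]
force: [9.2, 2.7, 5.2]
gripper_width: 0.278
gripper_force: 24.6
```

```bash
python3 -m crank '[{"delta_pos":[0,0,0],"dr":[0,0,0],"hand":40},{"delta_pos":[0,0,0],"dr":[0,0,0],"hand":60},{"delta_pos":[0,0,0],"dr":[0,0,0],"hand":60},{"delta_pos":[0,0,0.1],"dr":[0,0,0],"hand":60},{"delta_pos":[0,0,0.2],"dr":[0,0,0],"hand":60},{"delta_pos":[0,0,0.2],"dr":[0,0,0],"hand":60},{"delta_pos":[0,0,0.2],"dr":[0,0,0],"hand":60},{"delta_pos":[0,0,0.2],"dr":[0,0,0],"hand":60},{"delta_pos":[0,0,0.2],"dr":[0,0,0],"hand":60},{"delta_pos":[0,0,0],"dr":[0,0,0],"hand":60}]'
python3 g.py .4439 .2181 .28 3.3636
```

```text
time_s: 12.87
eef_pos: [0.6292, 0.2599, 0.2804]
eef_rot: [0.004, -0.11, 0.994, 0.001]
force: [0.2, 0.5, 0.9]
gripper_width: 0.7
gripper_force: 0.0
t 12.8667 joints [ 0.39  0.62  0.72  1.66 -0.    0.17] dpos units [-1.545 -0.349 -0.003] dr units [-0.004  0.01   0.002]
```

```bash
python3 -m crank '[{"delta_pos":[-0.17,-0.039,0],"dr":[-0.004,0.01,0.002],"hand":60},{"delta_pos":[-0.17,-0.039,0],"dr":[0,0,0],"hand":60},{"delta_pos":[-0.17,-0.039,0],"dr":[0,0,0],"hand":60},{"delta_pos":[-0.17,-0.039,0],"dr":[0,0,0],"hand":60},{"delta_pos":[-0.17,-0.039,0],"dr":[0,0,0],"hand":60},{"delta_pos":[-0.17,-0.039,0],"dr":[0,0,0],"hand":60},{"delta_pos":[-0.17,-0.039,0],"dr":[0,0,0],"hand":60},{"delta_pos":[-0.17,-0.039,0],"dr":[0,0,0],"hand":60},{"delta_pos":[-0.17,-0.039,0],"dr":[0,0,0],"hand":60},{"delta_pos":[0,0,0],"dr":[0,0,0],"hand":60}]'
python3 w.py w2
python3 - <<'E'
from h import *
p=[.4439,.2181,.2220]
m={k:v for k,v in np.load('pics/w2.npz').items()}
print('wrist',proj('w',nest2w(p,[(0,0,.099),(0,0,.028),(-.038,.035,.015),(-.038,-.035,.015),ball(1.9)]),m).round(1).tolist())
t=cv2.cvtColor(vision.snapshot('scene'),cv2.COLOR_RGB2BGR)
print('scene ball 1.9,1.8,1.7',proj('scene',nest2w(p,[ball(1.9),ball(1.8),ball(1.7)])).round(1).tolist())
# compare black ball blob to the start picture
for im in(cv2.imread('pics/scene0.png'),t):
    c=im[205:245,440:480].max(2)<40;y,x=np.nonzero(c);print('ball blob',x.mean()+440,y.mean()+205,c.sum())
w=cv2.imread('pics/w2.png');o=np.zeros((600,800,3),np.uint8);o[:420,:560]=w;o[420:,:360]=cv2.resize(t[190:280,335:515],None,fx=2,fy=2);cv2.imwrite('pics/v2.png',o)
E
python3 g.py .4439 .2181 .071 3.3636
```

```text
time_s: 13.7
eef_pos: [0.4402, 0.2161, 0.2742]
eef_rot: [-0.006, -0.111, 0.994, -0.002]
force: [-0.4, -0.6, -0.2]
gripper_width: 0.702
gripper_force: 0.0
13.7 [0.44024817 0.21605516 0.2741859 ] [-0.00604384 -0.11105497  0.9937942  -0.00183013] {'intrinsics': array([[341.44741284,   0.        , 273.92222589],
       [  0.        , 341.44741284, 206.62787267],
       [  0.        ,   0.        ,   1.        ]]), 'rvec': array([-1.84345833, -2.30701859, -0.31588957]), 'tvec': array([-0.11297495, -0.50468235,  0.29332551])}
wrist [[275.8, 191.3], [275.5, 177.4], [305.6, 143.2], [245.6, 143.2], [275.6, 399.9]]
scene ball 1.9,1.8,1.7 [[457.4, 224.8], [456.7, 220.0], [455.4, 215.1]]
ball blob 457.2083333333333 225.28125 96
ball blob 457.2307692307692 225.1978021978022 91
t 13.8 joints [0.46 0.22 0.09 1.45 0.   0.23] dpos units [ 0.003  0.008 -1.695] dr units [ 0.005 -0.01  -0.   ]
```

View pics/v2.png

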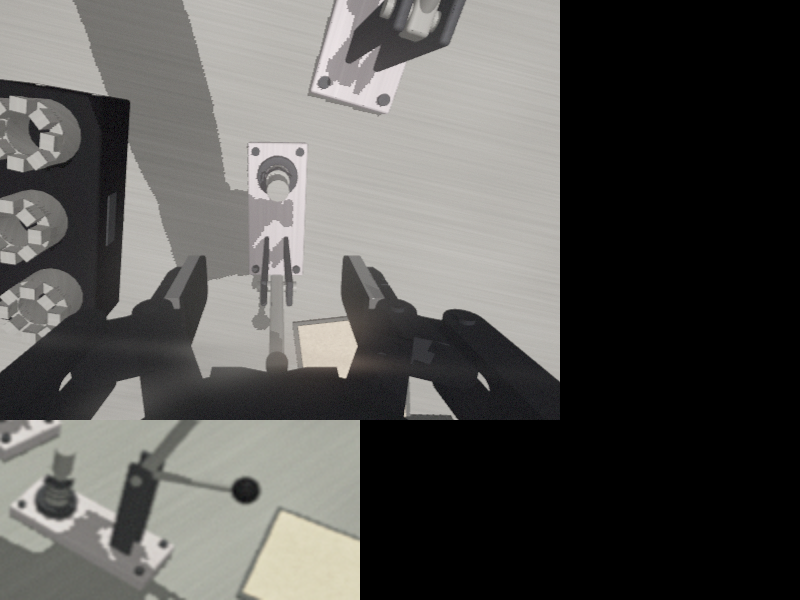

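The clamp is fully open again: the ball is at the same pixel as at the start. The fitting stands free in the nest, with its top at wrist (278,190), within 2 px of the prediction. Going down.

```bash
python3 -m crank '[{"delta_pos":[0,0,0],"dr":[0,0,0],"hand":60},{"delta_pos":[0,0,-0.1],"dr":[0,0,0],"hand":60},{"delta_pos":[0,0,-0.2],"dr":[0,0,0],"hand":60},{"delta_pos":[0,0,-0.25],"dr":[0,0,0],"hand":60},{"delta_pos":[0,0,-0.25],"dr":[0,0,0],"hand":60},{"delta_pos":[0,0,-0.25],"dr":[0,0,0],"hand":60},{"delta_pos":[0,0,-0.2],"dr":[0,0,0],"hand":60},{"delta_pos":[0,0,-0.15],"dr":[0,0,0],"hand":60},{"delta_pos":[0,0,-0.1],"dr":[0,0,0],"hand":60},{"delta_pos":[0,0,0],"dr":[0,0,0],"hand":60}]'
python3 g.py .4437 .2191 .071 3.3636
```

```text
time_s: 14.63
eef_pos: [0.4428, 0.2164, 0.091]
eef_rot: [-0.007, -0.11, 0.994, -0.002]
force: [-1.1, -0.2, -0.6]
gripper_width: 0.705
gripper_force: 0.0
t 14.6333 joints [ 0.45  0.35 -0.24  1.    0.    0.23] dpos units [ 0.008  0.023 -0.167] dr units [ 0.008 -0.018  0.001]
```

```bash
python3 -m crank '[{"delta_pos":[0.008,0.023,-0.05],"dr":[0.008,-0.018,0.001],"hand":60},{"delta_pos":[0,0,-0.06],"dr":[0,0,0],"hand":60},{"delta_pos":[0,0,-0.057],"dr":[0,0,0],"hand":60},{"delta_pos":[0,0,0],"dr":[0,0,0],"hand":60},{"delta_pos":[0,0,0],"dr":[0,0,0],"hand":60}]'
python3 g.py .4437 .2191 .071 3.3636
```

```text
time_s: 15.05
eef_pos: [0.4452, 0.2201, 0.0744]
eef_rot: [0.003, -0.111, 0.994, 0.001]
force: [0.2, -0.7, -0.2]
gripper_width: 0.705
gripper_force: 0.0
t 15.05 joints [ 0.46  0.36 -0.27  0.94  0.    0.24] dpos units [-0.012 -0.008 -0.029] dr units [-0.003  0.007 -0.   ]
```

```bash
python3 -m crank '[{"delta_pos":[-0.012,-0.008,-0.02],"dr":[-0.003,0.007,0],"hand":60},{"delta_pos":[0,0,0],"dr":[0,0,0],"hand":45},{"delta_pos":[0,0,0],"dr":[0,0,0],"hand":35},{"delta_pos":[0,0,0],"dr":[0,0,0],"hand":28},{"delta_pos":[0,0,0],"dr":[0,0,0],"hand":24},{"delta_pos":[0,0,0],"dr":[0,0,0],"hand":20},{"delta_pos":[0,0,0],"dr":[0,0,0],"hand":10},{"delta_pos":[0,0,0],"dr":[0,0,0],"hand":10},{"delta_pos":[0,0,0],"dr":[0,0,0],"hand":10},{"delta_pos":[0,0,0],"dr":[0,0,0],"hand":10}]' 60
python3 g.py .4437 .2191 .071 3.3636
```

```text
time_s: 15.88
eef_pos: [0.444, 0.2195, 0.0726]
eef_rot: [0.001, -0.111, 0.994, 0.001]
force: [-1.5, -0.1, 4.1]
gripper_width: 0.237
gripper_force: 58.5
t 15.8833 joints [ 0.46  0.36 -0.27  0.94  0.    0.24] dpos units [-0.003 -0.003 -0.014] dr units [-0.002  0.002 -0.001]
```

```bash
python3 -m crank '[{"delta_pos":[0,0,0.03],"dr":[0,0,0],"hand":10},{"delta_pos":[0,0,0.06],"dr":[0,0,0],"hand":10},{"delta_pos":[0,0,0.1],"dr":[0,0,0],"hand":10},{"delta_pos":[0,0,0.15],"dr":[0,0,0],"hand":10},{"delta_pos":[0,0,0.2],"dr":[0,0,0],"hand":10},{"delta_pos":[0,0,0.2],"dr":[0,0,0],"hand":10},{"delta_pos":[0,0,0.2],"dr":[0,0,0],"hand":10},{"delta_pos":[0,0,0.2],"dr":[0,0,0],"hand":10},{"delta_pos":[0,0,0.15],"dr":[0,0,0],"hand":10},{"delta_pos":[0,0,0.1],"dr":[0,0,0],"hand":10}]'
python3 -m crank '[{"delta_pos":[0,0,0],"dr":[0,0,0],"hand":10},{"delta_pos":[0,0,0],"dr":[0,0,0],"hand":10}]'
python3 g.py .4236 -.2323 .235 3.3636
python3 - <<'E'
from h import *
t=cv2.cvtColor(vision.snapshot('scene'),cv2.COLOR_RGB2BGR)
w=cv2.cvtColor(vision.snapshot('wrist'),cv2.COLOR_RGB2BGR)
o=np.zeros((600,800,3),np.uint8);o[:,:400]=cv2.resize(t[100:250,310:410],None,fx=4,fy=4,interpolation=cv2.INTER_CUBIC);o[:300,400:]=cv2.resize(w,(400,300));cv2.imwrite('pics/v3.png',o)
t2=cv2.imread('pics/scene0.png')
o=np.zeros((600,800,3),np.uint8);o[:,:]=cv2.resize(t2[250:370,110:270],None,fx=5,fy=5,interpolation=cv2.INTER_CUBIC);cv2.imwrite('pics/c3.png',o)
E
```

```text
time_s: 16.72
eef_pos: [0.4442, 0.2193, 0.2414]
eef_rot: [0.002, -0.111, 0.994, 0.001]
force: [-0.0, 0.4, -1.2]
gripper_width: 0.235
gripper_force: 58.7
time_s: 16.88
eef_pos: [0.4439, 0.2192, 0.2393]
eef_rot: [0.001, -0.111, 0.994, 0.0]
force: [-0.4, -0.1, -2.9]
gripper_width: 0.236
gripper_force: 58.7
t 16.8833 joints [0.46 0.23 0.01 1.35 0.   0.24] dpos units [-0.169 -3.762 -0.035] dr units [-0.001  0.002 -0.   ]
```

View pics/v3.png

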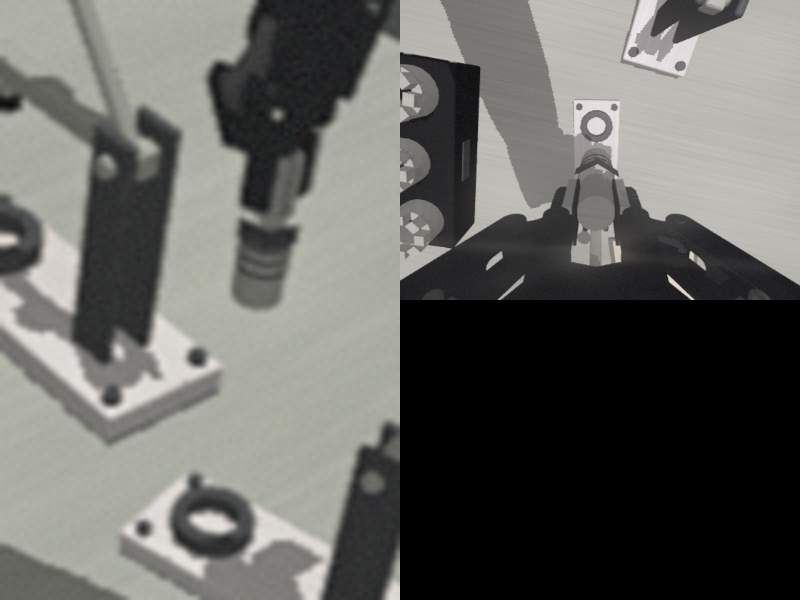

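View pics/c3.png

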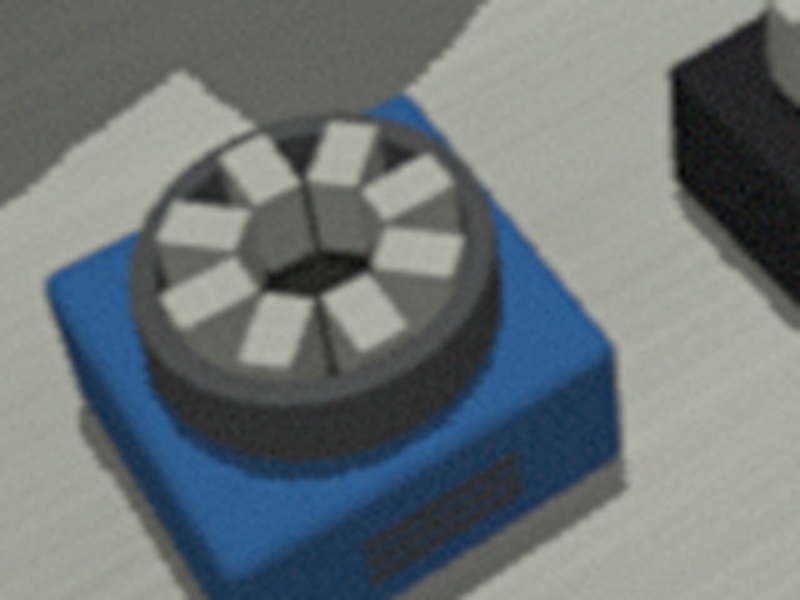

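The fitting hangs upright in the fingers with its underside at scene crop (258,300), and the nest is empty. The crimp crop puts the mouth centre at (311,239), i.e. scene pixel (171.8,297.4). I'll combine this with the top view and carry the fitting over.

```bash
python3 - <<'E'
from h import *
print('scene mouth',onplane('scene',(171.8,297.4),.11))
obs=[('top',(270+514.5/4.4-.5,105+424.5/4.4-.5)),('scene',(171.8,297.4))]
f=lambda p:np.concatenate([proj(n,[p[0],p[1],.11])[0]-uv for n,uv in obs])
r=least_squares(f,[.42,-.23]);print(r.x,r.fun)
E
python3 -m crank '[{"delta_pos":[-0.005,-0.05,0],"dr":[0,0,0],"hand":10},{"delta_pos":[-0.005,-0.1,0],"dr":[0,0,0],"hand":10},{"delta_pos":[-0.005,-0.15,0],"dr":[0,0,0],"hand":10},{"delta_pos":[-0.005,-0.15,0],"dr":[0,0,0],"hand":10},{"delta_pos":[-0.005,-0.15,0],"dr":[0,0,0],"hand":10},{"delta_pos":[-0.005,-0.15,0],"dr":[0,0,0],"hand":10},{"delta_pos":[-0.005,-0.15,0],"dr":[0,0,0],"hand":10},{"delta_pos":[-0.005,-0.15,0],"dr":[0,0,0],"hand":10},{"delta_pos":[-0.005,-0.15,0],"dr":[0,0,0],"hand":10},{"delta_pos":[-0.005,-0.15,0],"dr":[0,0,0],"hand":10}]'
python3 -m crank '[{"delta_pos":[-0.005,-0.15,0],"dr":[0,0,0],"hand":10},{"delta_pos":[-0.005,-0.15,0],"dr":[0,0,0],"hand":10},{"delta_pos":[-0.005,-0.15,0],"dr":[0,0,0],"hand":10},{"delta_pos":[-0.005,-0.15,0],"dr":[0,0,0],"hand":10},{"delta_pos":[-0.005,-0.15,0],"dr":[0,0,0],"hand":10},{"delta_pos":[-0.005,-0.15,0],"dr":[0,0,0],"hand":10},{"delta_pos":[-0.005,-0.15,0],"dr":[0,0,0],"hand":10},{"delta_pos":[-0.005,-0.15,0],"dr":[0,0,0],"hand":10},{"delta_pos":[-0.005,-0.15,0],"dr":[0,0,0],"hand":10},{"delta_pos":[-0.005,-0.15,0],"dr":[0,0,0],"hand":10}]'
python3 -m crank '[{"delta_pos":[-0.005,-0.15,0],"dr":[0,0,0],"hand":10},{"delta_pos":[-0.005,-0.15,0],"dr":[0,0,0],"hand":10},{"delta_pos":[-0.005,-0.15,0],"dr":[0,0,0],"hand":10},{"delta_pos":[-0.005,-0.15,0],"dr":[0,0,0],"hand":10},{"delta_pos":[-0.005,-0.15,0],"dr":[0,0,0],"hand":10},{"delta_pos":[-0.005,-0.1,0],"dr":[0,0,0],"hand":10},{"delta_pos":[-0.005,-0.06,0],"dr":[0,0,0],"hand":10},{"delta_pos":[0,0,0],"dr":[0,0,0],"hand":10},{"delta_pos":[0,0,0],"dr":[0,0,0],"hand":10}]'
python3 g.py .4236 -.2323 .215 3.3636
```

```text
scene mouth [ 0.42682975 -0.23365248  0.11      ]
[ 0.42544846 -0.23314317] [ 0.32317595 -0.74141081 -0.11349925 -0.67158195]
time_s: 17.82
eef_pos: [0.4367, 0.0553, 0.2383]
eef_rot: [-0.0, -0.111, 0.994, 0.0]
force: [0.0, -1.1, -2.2]
gripper_width: 0.233
gripper_force: 58.8
time_s: 18.65
eef_pos: [0.4304, -0.1243, 0.2384]
eef_rot: [-0.0, -0.111, 0.994, 0.0]
force: [0.3, 0.2, -2.6]
gripper_width: 0.239
gripper_force: 58.8
time_s: 19.4
eef_pos: [0.427, -0.2319, 0.2387]
eef_rot: [0.0, -0.111, 0.994, 0.001]
force: [-0.9, -0.3, -2.0]
gripper_width: 0.238
gripper_force: 58.8
t 19.4 joints [-0.5   0.21 -0.01  1.35  0.   -0.72] dpos units [-0.029 -0.004 -0.197] dr units [-0.002 -0.     0.   ]
```

```bash
python3 -m crank '[{"delta_pos":[-0.007,-0.005,-0.05],"dr":[-0.002,0,0],"hand":10},{"delta_pos":[-0.006,-0.005,-0.08],"dr":[0,0,0],"hand":10},{"delta_pos":[0,0,-0.08],"dr":[0,0,0],"hand":10},{"delta_pos":[0,0,-0.08],"dr":[0,0,0],"hand":10},{"delta_pos":[0,0,-0.08],"dr":[0,0,0],"hand":10},{"delta_pos":[0,0,-0.06],"dr":[0,0,0],"hand":10},{"delta_pos":[0,0,-0.03],"dr":[0,0,0],"hand":10},{"delta_pos":[0,0,0],"dr":[0,0,0],"hand":10},{"delta_pos":[0,0,0],"dr":[0,0,0],"hand":10},{"delta_pos":[0,0,0],"dr":[0,0,0],"hand":10}]'
python3 g.py .4254 -.2331 .1826 3.3636
python3 - <<'E'
from h import *
t=cv2.cvtColor(vision.snapshot('scene'),cv2.COLOR_RGB2BGR)
cv2.imwrite('pics/v4.png',cv2.resize(t[230:350,110:270],None,fx=5,fy=5,interpolation=cv2.INTER_CUBIC))
e=readout.get_obs()['eef_pos'];th=np.linspace(0,2*np.pi,721)
C=np.c_[e[0]+.013*np.cos(th),e[1]+.013*np.sin(th),0*th+e[2]-.0576]
P=proj('scene',C);M=(P-[110,230]+.5)*5-.5
print('eef',e,'bottom ellipse crop: left',M[M[:,0].argmin()],'right',M[M[:,0].argmax()],'low',M[M[:,1].argmax()])
E
```

```text
time_s: 20.23
eef_pos: [0.4264, -0.2334, 0.1842]
eef_rot: [0.001, -0.111, 0.994, -0.001]
force: [-0.3, 0.1, -2.5]
gripper_width: 0.235
gripper_force: 58.9
t 20.2333 joints [-0.5   0.24 -0.12  1.21 -0.   -0.72] dpos units [-0.008  0.002 -0.014] dr units [ 0.002  0.002 -0.001]
eef [ 0.42643421 -0.23344555  0.1843902 ] bottom ellipse crop: left [264.7400592  311.92158952] right [343.79884948 302.38791663] low [298.11581955 338.20291283]
```

View pics/v4.png

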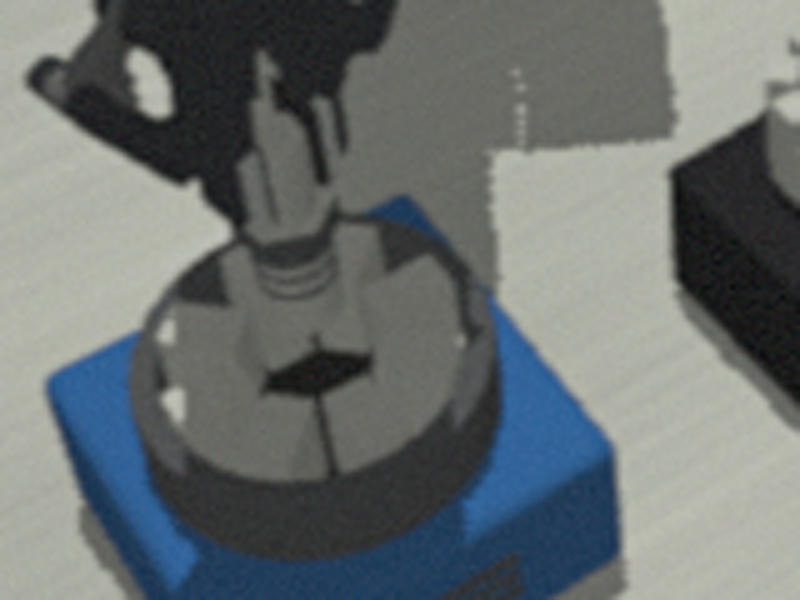

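The fitting hangs over the bore. In the crop its ferrule spans columns about 258–335 (centre 297), a touch left of the mouth centre column 311. I'll measure the edges numerically.

```bash
python3 - <<'E'
from h import *
t=[cv2.cvtColor(vision.snapshot('scene'),cv2.COLOR_RGB2GRAY).astype(float) for _ in range(8)];t=np.mean(t,0)
print('cols 156..184')
for r in range(274,304):print(r,*t[r,156:184].round().astype(int))
e=readout.get_obs()['eef_pos']
for nm,(x,y) in dict(eef=e[:2],mouth=(.4254,-.2331),mouthscene=(.4268,-.2337)).items():
    print(nm,proj('scene',[[x,y,z] for z in(.125,.145,.165)]).round(1).tolist())
E
```

```text
cols 156..184
274 73 33 44 68 93 102 104 100 90 86 102 105 103 103 104 106 108 101 80 53 48 63 76 74 70 67 64 60
275 98 48 55 85 101 104 103 103 101 103 106 105 105 106 108 107 106 93 63 46 63 88 103 104 103 102 99 94
276 112 61 52 75 92 102 103 103 105 106 106 103 103 105 102 98 90 74 51 49 74 103 110 109 109 108 106 106
277 110 63 49 53 72 94 102 103 102 99 96 89 83 80 72 66 60 52 47 50 77 104 109 108 107 107 108 107
278 77 60 59 51 53 68 80 82 77 70 63 59 57 55 51 49 48 47 47 54 75 98 106 108 106 107 107 105
279 70 86 89 72 53 51 56 55 53 51 48 48 49 51 49 49 48 47 50 63 80 96 106 107 107 106 107 104
280 99 106 106 93 68 50 48 50 48 48 50 51 50 50 47 46 48 50 64 75 81 95 106 109 107 108 105 101
281 108 108 108 100 78 55 50 50 50 51 51 52 54 50 48 51 56 67 79 78 72 89 106 108 108 107 104 99
282 108 108 108 103 88 69 63 55 51 50 50 56 61 56 60 69 82 90 86 74 70 83 103 106 106 105 101 95
283 108 107 108 106 97 82 80 78 74 67 65 67 71 76 83 88 94 90 83 80 80 83 102 106 106 104 100 95
284 106 107 107 107 99 79 76 89 94 94 94 99 100 98 98 88 77 75 84 88 78 82 100 106 107 104 96 93
285 1
[... 1434 characters left out ...]
4 104 98 76 62 87 104 108 111 109 110 109 109 106 101
299 104 97 93 92 93 97 102 104 103 104 104 104 104 106 105 100 82 59 70 87 94 102 103 102 104 104 104 94
300 103 97 92 92 92 95 100 103 104 103 104 106 106 103 93 76 62 40 41 48 52 60 64 66 70 80 84 73
301 104 98 94 92 93 94 97 102 105 105 107 104 99 90 68 44 36 27 25 28 27 29 28 33 35 42 44 45
302 106 102 95 93 92 90 91 98 106 105 100 90 70 54 38 28 28 29 26 27 30 28 28 28 26 25 25 35
303 106 104 98 94 92 93 86 84 96 90 71 54 38 30 26 30 30 28 29 30 31 29 30 30 28 25 27 42
eef [[170.6, 291.4], [169.0, 283.8], [167.3, 275.9]]
mouth [[170.5, 291.2], [168.9, 283.5], [167.2, 275.7]]
mouthscene [[170.6, 291.9], [169.0, 284.2], [167.3, 276.4]]
```

The grooves and hexagon are centred at column 167–169, within about 1 px (1.5 mm) of both the tool axis and the mouth axis. I only need a last trim in height.

```bash
python3 -m crank '[{"delta_pos":[0,0,-0.013],"dr":[0,0,0],"hand":10},{"delta_pos":[0,0,0],"dr":[0,0,0],"hand":10},{"delta_pos":[0,0,0],"dr":[0,0,0],"hand":10},{"delta_pos":[0,0,0],"dr":[0,0,0],"hand":10},{"delta_pos":[0,0,0],"dr":[0,0,0],"hand":10},{"delta_pos":[0,0,0],"dr":[0,0,0],"hand":10},{"delta_pos":[0,0,0],"dr":[0,0,0],"hand":10},{"delta_pos":[0,0,0],"dr":[0,0,0],"hand":10}]'
python3 g.py .4260 -.2333 .1828 3.3636
python3 -c "
from cell import job;print(job.sign_off())"
```

```text
time_s: 21.35
eef_pos: [0.426, -0.2332, 0.1822]
eef_rot: [0.0, -0.111, 0.994, -0.0]
force: [0.1, -0.3, -1.7]
gripper_width: 0.233
gripper_force: 58.9
t 21.35 joints [-0.5   0.24 -0.13  1.2  -0.   -0.72] dpos units [ 0.    -0.001  0.005] dr units [ 0.001  0.001 -0.001]
the job is handed in; nothing more can be done
None
```

The job is handed in at 21.4 s: the clamp was shut with its foot on the fitting and the fingers off, then swung fully back open, and the fitting is now held upright and still about 15 mm above the crimp mouth, centred to within about 1.5 mm by my measurements.

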